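# Transfer a row of stoppered flasks to the sample rack in queue order

### The arm

A 6-joint arm with a two-finger parallel gripper is mounted at the origin on the work surface. World frame = base frame: x ahead of the robot, y to its left, z up, the work surface at z = 0. Lengths are in m, angles in degrees, forces in N, time in s.
With the tool pointing down it reaches from about 0.25 to 0.725 m from the base axis. Payload 4 kg.
Tool frame: the origin (TCP) lies on the centre line of the jaws, within the pads' length; the fingertips stand 14 mm ahead of it and the grasp point (between the pads) lies 5 mm behind it; z points along the fingers, y is the direction in which the jaws open and shut (so a half turn about z gives the same grasp; the last joint's range is limited). The gripper opens to 85 mm and grips with 20 to 120 N. Pads are 22 mm wide; open, the fingers measure 114 mm over their backs; the gripper's body (76 mm by 85 mm) begins 54 mm behind the grasp point. The pads swing forward as they close: fully open they stand 13 mm farther back than shut.
Start: joints at [69.729, 13.785, 0.286, 76.501, 0, 90], TCP at [0.173, 0.469, 0.245] pointing down, gripper open.
Joint ranges: [-155.79, 155.79], [-60.16, 107.12], [-62.33, 73.08], [-114, 123.19], [-81.49, 82.49], [-180, 180]. Speed limits (degrees/s): [159.86, 159.86, 180, 180, 180, 180].

### API

Orientations are given as a 3x3 rotation matrix whose columns are the frame's x, y, z axes.
In Python, from plant import get_obs, grab_frame, sign_off gives the robot as it stands.
- The arm moves only by the tool move_arm, never from a script. Its arguments are lists of equal length, an entry for each row: "offset": the shift along the tool's x, y, z in mm, a list of three; "twist": the turn about the tool's z in rad; "jaw": the opening, from 0 (shut) to 1 (fully open). In form: {"offset": [[x, y, z], ...], "twist": [twist, ...], "jaw": [jaw, ...]}. A call has 1 to 8 rows; each row shifts and turns the commanded pose from where the row before left it, along the tool's axes as they then stand; what a row does not reach is not made up. A row lasts 1/12 s, in which the tool goes at most 41.7 mm and 7.16 degrees, less where a joint would pass 70% of its speed; a pose out of reach is approached as far as the arm can. A call is refused whole if a number of a shift passes 41.7 or a number of a turn 0.125, either way. A call with a gripper value outside its range is refused whole. The fingers move at their own pace and stop on an object; "grip_force" is the grip in N (left out, the last holds). Time passes only in rows, so rows that do not move let the fingers close. It gives the time, the measured TCP pose, the force and the opening at its end, in the units of the state.
- get_obs(): the state, without advancing time (a new reading comes with each control period).
- grab_frame(name): name is "scene" or "top"; returns a dict with "color" (480x640x3 uint8, red, green, blue), "camera_matrix" (3x3 intrinsics, pixels), "origin" and "rotation" of the camera in the world. Camera axes: x right, y down, z forward; pixel columns grow to the right and rows downward; lengths in m; the calibration is good to about 2 mm. A picture is of the moment at which its call begins. There is no depth.
- sign_off(): hands the job in, once; it reports no verdict.
The state is a dict: "time": time; "qpos": joint angles; "joint_vel": joint speeds; "tau": joint torques, N m; "position": TCP position; "ee_rot": TCP orientation; "force": force on the tool from outside, world axes, zero at the start; "wrist_torque": the same for the moment, N m; "grip_width": finger opening in m.
Only numpy, scipy, OpenCV 4.12 (cv2) and the standard library are available. Lean on these libraries where they do the work, as an engineer would, in place of code of your own. Each camera call takes 0.05 s, during which the arm holds its last target. There are 200 camera calls.

### The job

Move the four stoppered flasks from the cork rings on the white tray into the wells of the plywood rack, one in each well, keeping their queue: the flask nearest the tray's steel handle goes into the well nearest the rack's black knob, the next flask into the next well, and so on to the flask farthest from the handle, which goes into the well farthest from the knob. Leave each flask standing upright on the floor of its well and let go of it; never tip a flask over on the way.

Things in the scene. Friction and masses are not known exactly. Their poses are not given: they have to be found in the camera images.
- conical_mid (a point): Conical brown-glass flask, 40 mm wide at the foot, tapering from the foot to a slim neck; 100 mm high in all, round about its upright axis, stands by itself. On top a red rubber stopper 26 mm wide, 22 mm high, best gripped there; below it a neck 21 mm wide and 28 mm long. Point on its axis, half-way up (50 mm above its foot, 39 mm below the stopper's middle). z: up its axis.
- round_mid (a point): Round-bellied brown-glass flask, belly 46 mm wide, flat foot 32 mm wide, long slim neck; 118 mm high in all, round about its upright axis, stands by itself. On top a red rubber stopper 26 mm wide, 22 mm high, best gripped there; below it a neck 21 mm wide and 46 mm long. Point on its axis, half-way up (59 mm above its foot, 48 mm below the stopper's middle). z: up its axis.
- tall_mid (a point): Tall straight-sided brown-glass bottle, 40 mm wide, the tallest of the four; 130 mm high in all, round about its upright axis, stands by itself. On top a red rubber stopper 26 mm wide, 22 mm high, best gripped there; below it a neck 21 mm wide and 12 mm long. Point on its axis, half-way up (65 mm above its foot, 54 mm below the stopper's middle). z: up its axis.
- squat_mid (a point): Squat straight-sided brown-glass bottle, 40 mm wide, the shortest of the four; 82 mm high in all, round about its upright axis, stands by itself. On top a red rubber stopper 26 mm wide, 22 mm high, best gripped there; below it a neck 21 mm wide and 8 mm long. Point on its axis, half-way up (41 mm above its foot, 30 mm below the stopper's middle). z: up its axis.
- ring_conical: Fixed cork ring (64 mm outside, 52 inside, 14 high) in which the conical flask stands at first. Origin: centre of its underside, on the tray's floor, level with the flask's foot. The four rings are in a row, 66 mm apart, on a fixed white tray (88 x 276 mm, floor 6 mm thick). y: along the row towards the tray's end with the steel bar handle; x: across. At most 0.35 rad from the world's axes.
- ring_round: Fixed cork ring (64 mm outside, 52 inside, 14 high) in which the round flask stands at first. Origin: centre of its underside, on the tray's floor, level with the flask's foot. The four rings are in a row, 66 mm apart, on a fixed white tray (88 x 276 mm, floor 6 mm thick). y: along the row towards the tray's end with the steel bar handle; x: across. At most 0.35 rad from the world's axes.
- ring_tall: Fixed cork ring (64 mm outside, 52 inside, 14 high) in which the tall flask stands at first. Origin: centre of its underside, on the tray's floor, level with the flask's foot. The four rings are in a row, 66 mm apart, on a fixed white tray (88 x 276 mm, floor 6 mm thick). y: along the row towards the tray's end with the steel bar handle; x: across. At most 0.35 rad from the world's axes.
- ring_squat: Fixed cork ring (64 mm outside, 52 inside, 14 high) in which the squat flask stands at first. Origin: centre of its underside, on the tray's floor, level with the flask's foot. The four rings are in a row, 66 mm apart, on a fixed white tray (88 x 276 mm, floor 6 mm thick). y: along the row towards the tray's end with the steel bar handle; x: across. At most 0.35 rad from the world's axes.
- rack: The fixed plywood rack, 84 mm (x) by 308 mm (y), 20 mm high, with four round wells in a row, each 56 mm wide and 12 mm deep (floors 8 mm above the rack's underside). Origin: centre of its underside, on the bench; y along the row, x across. Wells' centres: x = 0 and y = -99, -33, +33 and +99 mm. Turned at most 0.35 rad from the world's axes.
- knob: The black knob, 20 mm wide and 26 mm high, fixed on top of one end of the rack, 143 mm from the rack's middle: at some starts on its +y end, at others on its -y end (the other has only a flat screw head). Origin at the centre of its underside, on the rack's top. It marks the rack's first end.
There are look-alikes about, which are no part of the job. Leave any blue or green look-alike of the part that bears conical_mid alone.

How it is judged (in metres and radians):
At the end, for the whole second after the job is handed in: Each flask stands at rest (under 0.02 m/s) in a well: within 12 mm of its centre in the rack's x and y, height within 4 mm of standing on its floor, upright within 0.1 rad. Of any two flasks, the one whose cork ring is nearer the tray's handle stands nearer the black knob (x of conical_mid in the frame of rack between -0.012 and 0.012 m and z of conical_mid in the frame of rack between 0.054 and 0.062 m and angle between each of conical_mid, round_mid, tall_mid, squat_mid's own z axis and vertical below 0.1 rad and linear speed of each of conical, round, tall, squat below 0.02 m/s and (y of conical_mid in the frame of rack between -0.111 and -0.087 m or y of conical_mid in the frame of rack between -0.045 and -0.021 m or y of conical_mid in the frame of rack between 0.021 and 0.045 m or y of conical_mid in the frame of rack between 0.087 and 0.111 m) and x of round_mid in the frame of rack between -0.012 and 0.012 m and z of round_mid in the frame of rack between 0.063 and 0.071 m and (y of round_mid in the frame of rack between -0.111 and -0.087 m or y of round_mid in the frame of rack between -0.045 and -0.021 m or y of round_mid in the frame of rack between 0.021 and 0.045 m or y of round_mid in the frame of rack between 0.087 and 0.111 m) and x of tall_mid in the frame of rack between -0.012 and 0.012 m and z of tall_mid in the frame of rack between 0.069 and 0.077 m and (y of tall_mid in the frame of rack between -0.111 and -0.087 m or y of tall_mid in the frame of rack between -0.045 and -0.021 m or y of tall_mid in the frame of rack between 0.021 and 0.045 m or y of tall_mid in the frame of rack between 0.087 and 0.111 m) and x of squat_mid in the frame of rack between -0.012 and 0.012 m and z of squat_mid in the frame of rack between 0.045 and 0.053 m and (y of squat_mid in the frame of rack between -0.111 and -0.087 m or y of squat_mid in the frame of rack between -0.045 and -0.021 m or y of squat_mid in the frame of rack between 0.021 and 0.045 m or y of squat_mid in the frame of rack between 0.087 and 0.111 m) and ((y of ring_conical in the frame of ring_round above 0 m and ((horizontal distance between conical_mid and knob below 0.077 m and horizontal distance between round_mid and knob above 0.077 m) or (horizontal distance between conical_mid and knob below 0.143 m and horizontal distance between round_mid and knob above 0.143 m) or (horizontal distance between conical_mid and knob below 0.209 m and horizontal distance between round_mid and knob above 0.209 m))) or (not (y of ring_conical in the frame of ring_round above 0 m) and ((horizontal distance between round_mid and knob below 0.077 m and horizontal distance between conical_mid and knob above 0.077 m) or (horizontal distance between round_mid and knob below 0.143 m and horizontal distance between conical_mid and knob above 0.143 m) or (horizontal distance between round_mid and knob below 0.209 m and horizontal distance between conical_mid and knob above 0.209 m)))) and ((y of ring_conical in the frame of ring_tall above 0 m and ((horizontal distance between conical_mid and knob below 0.077 m and horizontal distance between tall_mid and knob above 0.077 m) or (horizontal distance between conical_mid and knob below 0.143 m and horizontal distance between tall_mid and knob above 0.143 m) or (horizontal distance between conical_mid and knob below 0.209 m and horizontal distance between tall_mid and knob above 0.209 m))) or (not (y of ring_conical in the frame of ring_tall above 0 m) and ((horizontal distance between tall_mid and knob below 0.077 m and horizontal distance between conical_mid and knob above 0.077 m) or (horizontal distance between tall_mid and knob below 0.143 m and horizontal distance between conical_mid and knob above 0.143 m) or (horizontal distance between tall_mid and knob below 0.209 m and horizontal distance between conical_mid and knob above 0.209 m)))) and ((y of ring_conical in the frame of ring_squat above 0 m and ((horizontal distance between conical_mid and knob below 0.077 m and horizontal distance between squat_mid and knob above 0.077 m) or (horizontal distance between conical_mid and knob below 0.143 m and horizontal distance between squat_mid and knob above 0.143 m) or (horizontal distance between conical_mid and knob below 0.209 m and horizontal distance between squat_mid and knob above 0.209 m))) or (not (y of ring_conical in the frame of ring_squat above 0 m) and ((horizontal distance between squat_mid and knob below 0.077 m and horizontal distance between conical_mid and knob above 0.077 m) or (horizontal distance between squat_mid and knob below 0.143 m and horizontal distance between conical_mid and knob above 0.143 m) or (horizontal distance between squat_mid and knob below 0.209 m and horizontal distance between conical_mid and knob above 0.209 m)))) and ((y of ring_round in the frame of ring_tall above 0 m and ((horizontal distance between round_mid and knob below 0.077 m and horizontal distance between tall_mid and knob above 0.077 m) or (horizontal distance between round_mid and knob below 0.143 m and horizontal distance between tall_mid and knob above 0.143 m) or (horizontal distance between round_mid and knob below 0.209 m and horizontal distance between tall_mid and knob above 0.209 m))) or (not (y of ring_round in the frame of ring_tall above 0 m) and ((horizontal distance between tall_mid and knob below 0.077 m and horizontal distance between round_mid and knob above 0.077 m) or (horizontal distance between tall_mid and knob below 0.143 m and horizontal distance between round_mid and knob above 0.143 m) or (horizontal distance between tall_mid and knob below 0.209 m and horizontal distance between round_mid and knob above 0.209 m)))) and ((y of ring_round in the frame of ring_squat above 0 m and ((horizontal distance between round_mid and knob below 0.077 m and horizontal distance between squat_mid and knob above 0.077 m) or (horizontal distance between round_mid and knob below 0.143 m and horizontal distance between squat_mid and knob above 0.143 m) or (horizontal distance between round_mid and knob below 0.209 m and horizontal distance between squat_mid and knob above 0.209 m))) or (not (y of ring_round in the frame of ring_squat above 0 m) and ((horizontal distance between squat_mid and knob below 0.077 m and horizontal distance between round_mid and knob above 0.077 m) or (horizontal distance between squat_mid and knob below 0.143 m and horizontal distance between round_mid and knob above 0.143 m) or (horizontal distance between squat_mid and knob below 0.209 m and horizontal distance between round_mid and knob above 0.209 m)))) and ((y of ring_tall in the frame of ring_squat above 0 m and ((horizontal distance between tall_mid and knob below 0.077 m and horizontal distance between squat_mid and knob above 0.077 m) or (horizontal distance between tall_mid and knob below 0.143 m and horizontal distance between squat_mid and knob above 0.143 m) or (horizontal distance between tall_mid and knob below 0.209 m and horizontal distance between squat_mid and knob above 0.209 m))) or (not (y of ring_tall in the frame of ring_squat above 0 m) and ((horizontal distance between squat_mid and knob below 0.077 m and horizontal distance between tall_mid and knob above 0.077 m) or (horizontal distance between squat_mid and knob below 0.143 m and horizontal distance between tall_mid and knob above 0.143 m) or (horizontal distance between squat_mid and knob below 0.209 m and horizontal distance between tall_mid and knob above 0.209 m))))); the robot touches nothing.
It fails at once if a flask is tipped over (leans more than 0.8 rad) (angle between any of conical_mid, round_mid, tall_mid, squat_mid's own z axis and vertical above 0.8 rad).
It also fails if it takes over 102 s, if anything falls off the work surface, if the arm or the gripper's body presses on something with over 40 N, if the wrist force passes 120 N, or if a joint passes its speed limit or range.

## Working session

There is one attempt and no reset: what is moved stays moved. The work goes in short steps, Python scripts to look and compute and a tool call to move; the robot and the scene stay as the last step left them, time stands still between calls to the robot, and variables do not carry over. Pictures are saved under pics/ and viewed, about 12 in all and at most 16, crops included, and the job is handed in when it is done.

Besides the shell and the picture viewer there is one more tool, called after "Emit:" as a command line: name --pt "numbers of a row" for each row, then --argument value for the rest. move_arm: Moves the arm, as the interface text tells. Its arguments: {"type":"object","properties":{"offset":{"type":"array"},"twist":{"type":"array"},"jaw":{"type":"array"},"grip_force":{"type":"number"}},"required":["offset","twist","jaw"]}

```bash
mkdir -p pics; ls
python3 - <<'E'
from plant import *
import cv2
o=get_obs();print(o)
for n in("scene","top"):
    f=grab_frame(n);cv2.imwrite(f"pics/{n}0.png",f["color"][...,::-1]);print(n,f["camera_matrix"],f["origin"],f["rotation"])
E
```

```text
pics
{'time': 0.0, 'qpos': array([ 6.97290384e+01,  1.38329655e+01,  2.14175517e-01,  7.64998431e+01,
       -5.19250127e-04,  9.00001146e+01]), 'joint_vel': array([ 0.00889041,  0.08593268,  0.06069646, -0.13771317,  0.02887475,
        0.10691465]), 'tau': array([-6.67763088e-04, -3.72317970e+01,  2.52406883e+01,  1.70331012e-02,
       -1.26569739e-04, -9.48251653e-06]), 'position': array([0.17302943, 0.46848134, 0.24440929]), 'ee_rot': array([[-9.38063960e-01,  3.46461405e-01, -7.08857306e-04],
       [ 3.46462130e-01,  9.38061942e-01, -1.94543692e-03],
       [-9.06674764e-06, -2.07053647e-03, -9.99997856e-01]]), 'force': array([-0.15091447, -0.01313515, -0.2190067 ]), 'wrist_torque': array([-0.02004016, -0.01877002, -0.03682028]), 'grip_width': 0.0856392249518881}
scene [[554.98100899   0.         320.60575966]
 [  0.         554.98100899 239.60821114]
 [  0.           0.           1.        ]] [1.21479945 0.47140356 0.81638186] [[-0.5069065   0.57194524 -0.64492204]
 [ 0.86189916  0.32479428 -0.38940791]
 [-0.01325301 -0.75325117 -0.65759945]]
top [[576.42010279   0.         321.84821758]
 [  0.         576.42010279 231.09536352]
 [  0.           0.           1.        ]] [0.29425494 0.03346686 1.18672996] [[-0.0045353  -0.98528161  0.17087886]
 [-0.99998513  0.00395084 -0.00376019]
 [ 0.00302973 -0.17089337 -0.98528487]]
```

View pics/scene0.png

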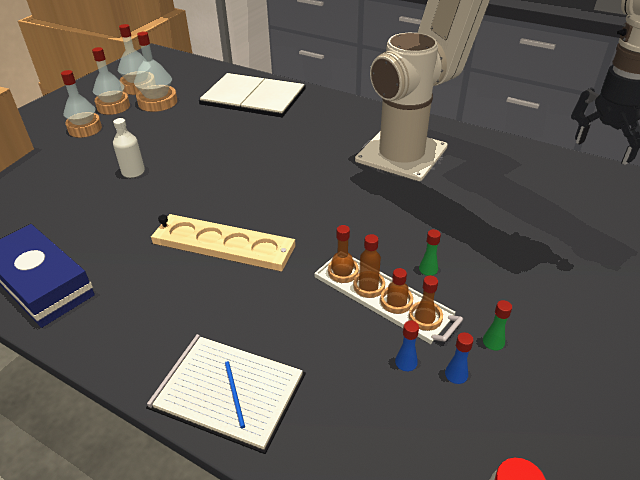

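View pics/top0.png

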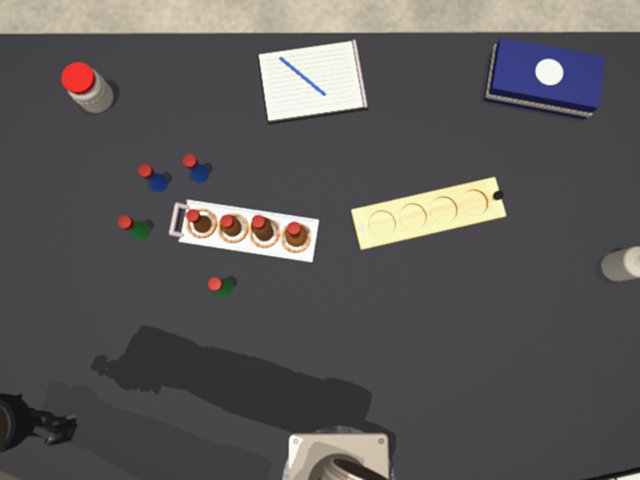

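The top view shows the tray's handle at about (178,220) and four brown flasks with stoppers at (194,215), (228,221), (259,222) and (294,229). The rack's knob is at (498,195), its -y end. In the scene view, the order from the handle is conical (430,300), squat (398,290), tall (370,265), round (343,255). The look-alikes are blue at (407,345) and (459,358) and green at (430,252) and (498,325). The brown one at (430,300), standing in a cork ring, is the right conical flask.

```bash
cat > h.py <<'E'
import numpy as np, cv2
from plant import *
def ray(f,uv):
    K=f["camera_matrix"];uv=np.atleast_2d(uv).astype(float)
    d=np.c_[(uv-K[[0,1],[2,2]])/K[0,0],np.ones(len(uv))]@np.array(f["rotation"]).T
    return np.array(f["origin"]),d/np.linalg.norm(d,axis=1)[:,None]
def plane(f,uv,z):
    o,d=ray(f,uv);return o+d*((z-o[2])/d[:,2])[:,None]
def tri(f,a,g,b):
    o1,d1=ray(f,a);o2,d2=ray(g,b);d1=d1[0];d2=d2[0]
    s,t=np.linalg.lstsq(np.c_[d1,-d2],o2-o1,rcond=None)[0]
    p,q=o1+s*d1,o2+t*d2;return (p+q)/2,np.linalg.norm(p-q)
def reds(f):
    h=cv2.cvtColor(f["color"],cv2.COLOR_RGB2HSV).astype(int)
    m=(((h[...,0]<5)|(h[...,0]>174))&(h[...,1]>200)&(h[...,2]>90)).astype(np.uint8)
    n,_,s,c=cv2.connectedComponentsWithStats(m)
    return [(c[i].round(1),s[i,4],s[i,:4]) for i in range(1,n) if s[i,4]>40]
def wood(f):
    h=cv2.cvtColor(f["color"],cv2.COLOR_RGB2HSV)
    m=cv2.inRange(h,(18,50,140),(32,255,255));n,l,s,c=cv2.connectedComponentsWithStats(m)
    i=1+s[1:,4].argmax();return (l==i).astype(np.uint8)*255,s[i]
E
python3 - <<'E'
from h import *
f,g=grab_frame("top"),grab_frame("scene")
R=reds(f);S=reds(g)
for x in R:print("top",x[0],x[1],x[2])
for x in S:print("scene",x[0],x[1])
for c,_,_ in R:
    for d,_,_ in S:
        p,e=tri(f,c,g,d)
        if e<.006 and .06<p[2]<.14:print(c,d,p.round(4),e.round(4))
m,s=wood(f);print(s)
c=max(cv2.findContours(m,0,1)[0],key=cv2.contourArea)[:,0]
P=plane(f,c,.02)[:,:2]
print("rect mm",cv2.minAreaRect((P*1000).astype(np.float32)))
x,y,w,hh=340,170,180,90
big=cv2.resize(f["color"][y:y+hh,x:x+w],None,fx=4,fy=4,interpolation=2)
x,y=300,215
b2=cv2.resize(g["color"][y:y+140,x:x+190],None,fx=4,fy=4,interpolation=2)
cv2.imwrite("pics/rack.png",big[...,::-1]);cv2.imwrite("pics/tray.png",b2[...,::-1])
E
```

```text
top [78.1 77.8] 744 [62 63 33 30]
scene [124.3  29.4] 71
scene [142.9  37.9] 91
scene [97.7 53.4] 85
scene [67.1 77. ] 104
scene [342.9 232.4] 150
scene [434.  236.7] 137
scene [371.4 242.1] 166
scene [399.6 275.8] 159
scene [430.8 283.5] 171
scene [504.2 308.6] 178
scene [411.  329.1] 187
scene [465. 341.] 201
scene [518.4 470.2] 825
[78.1 77.8] [518.4 470.2] [0.7905 0.5099 0.1129] 0.001
[ 351  177  155   73 6040]
rect mm ((534.706298828125, -191.03897094726562), (87.68843841552734, 311.5562744140625), 12.801091194152832)
```

View pics/rack.png

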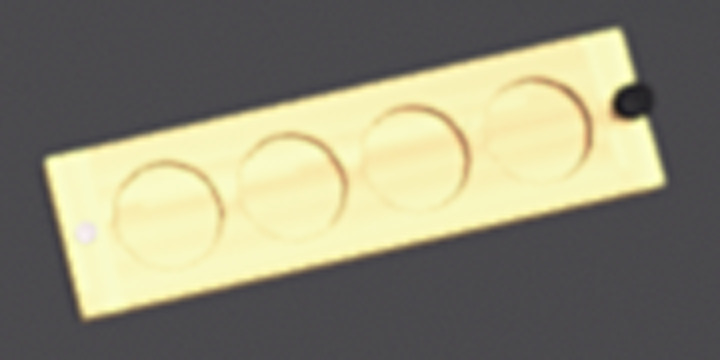

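View pics/tray.png

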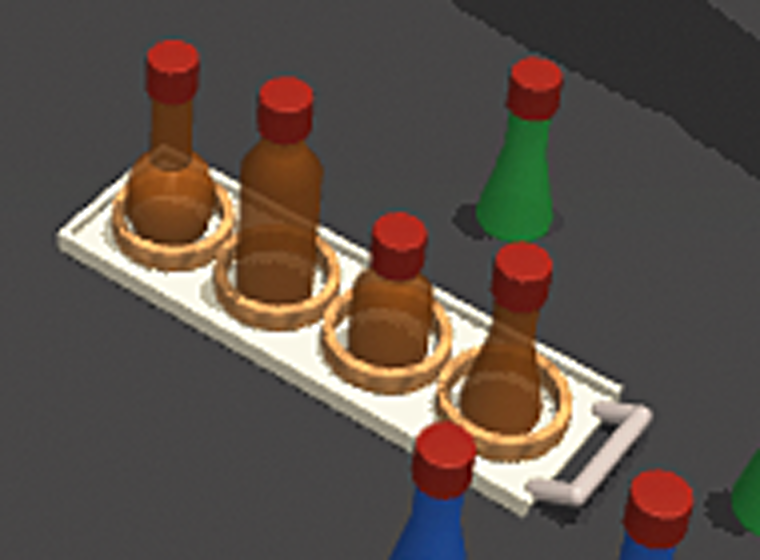

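The crops confirm the order from the handle: conical, squat, tall, round. The brown conical flask is the one in the ring at the handle end, with the blue and green ones off the tray. The knob is at the rack's right end and only a screw head is at the left end. The red mask missed the stoppers in the top view, so I'll loosen it.

```bash
cat >> h.py <<'E'
def reds(f):
    c=f["color"].astype(int);m=((c[...,0]>90)&(c[...,1]<60)&(c[...,2]<60)&(c[...,0]>3*c[...,1])).astype(np.uint8)
    n,_,s,q=cv2.connectedComponentsWithStats(m)
    return [(q[i].round(1),s[i,4],s[i,:4]) for i in range(1,n) if s[i,4]>40]
def stops(f,g):
    out=[]
    for c,_,_ in reds(f):
        for d,_,_ in reds(g):
            p,e=tri(f,c,g,d)
            if e<.005 and .055<p[2]<.14 and p[0]<.75:out.append((c,d,p.round(4),e.round(4)))
    return out
def wells():
    a=np.radians(12.8);c=np.array([.5365,-.1925]);y=np.array([-np.sin(a),np.cos(a)])
    return [c+k*y for k in(-.099,-.033,.033,.099)]
def off(dx,dy,dz,R=None):
    R=get_obs()["ee_rot"] if R is None else R
    return (np.array(R).T@np.array([dx,dy,dz])*1000).round(1)
E
python3 - <<'E'
from h import *
f,g=grab_frame("top"),grab_frame("scene")
for x in stops(f,g):print(*x)
print(*wells())
# rack top corners: scene view cross-check
m,s=wood(g);c=max(cv2.findContours(m,0,1)[0],key=cv2.contourArea)[:,0];print(s)
print(cv2.minAreaRect((plane(g,c,.02)[:,:2]*1000).astype(np.float32)))
# knob by dark pixels in scene/top rough
print(plane(f,[[498,195]],.03),plane(g,[[164,219]],.03))
E
```

```text
[189.2 158.5] [411.  329.3] [0.6291 0.2896 0.0953] 0.0011
[144.5 169.5] [464.9 341.5] [0.6076 0.376  0.0939] 0.0002
[ 0.5584333  -0.28903979] [ 0.5438111  -0.22467993] [ 0.5291889  -0.16032007] [ 0.5145667  -0.09596021]
[ 372    0  102  105 3236]
((-710.218994140625, -239.112060546875), (1006.7935791015625, 258.3214416503906), 12.205628395080566)
[[ 0.56891584 -0.33434486  0.03      ]] [[ 0.55753884 -0.33858912  0.03      ]]
```

Run:
```python
from h import *
f,g=grab_frame("top"),grab_frame("scene")
for x in reds(f):print(x)
for x in reds(g):print(x[0],x[1])
for u,v in [(193,214),(200,224),(228,221),(233,229),(259,222),(264,233),(294,229),(297,240)]:print(u,v,f["color"][v,u])
# bright top faces
c=f["color"].astype(int);m=((c[...,0]>130)&(c[...,1]<50)&(c[...,2]<50)).astype(np.uint8)
n,_,s,q=cv2.connectedComponentsWithStats(m)
for i in range(1,n):
    if s[i,4]>30:print(q[i].round(1),s[i],[plane(f,q[i],z)[0,:2].round(4).tolist() for z in(.088,.106,.124,.136)])
```

```text
(array([77.9, 77.8]), np.int32(791), array([62, 63, 33, 31], dtype=int32))
(array([188.7, 158. ]), np.int32(47), array([184, 155,  12,   9], dtype=int32))
(array([144.6, 169.2]), np.int32(68), array([139, 165,  13,  13], dtype=int32))
[124.1  29.6] 74
[142.8  37.9] 89
[97.7 53.3] 85
[67. 77.] 107
[343.  232.4] 159
[434.  236.6] 145
[371.3 242.1] 173
[399.8 275.8] 171
[430.7 283.6] 181
[504.2 308.6] 192
[411.1 329.3] 199
[465.  341.5] 223
[518.5 470.1] 838
193 214 [202  71  60]
200 224 [97 60 32]
228 221 [210  78  65]
233 229 [116  70  36]
259 222 [213  80  69]
264 233 [99 61 33]
294 229 [217  84  72]
297 240 [150  88  43]
[84.2 84.6] [68 71 26 22 71] [[0.7873, 0.5082], [0.7792, 0.5004], [0.7711, 0.4926], [0.7657, 0.4874]]
```

```bash
sed -i 's/m=((c\[...,0\]>90).*astype(np.uint8)/m=((c[...,0]>90)\&(c[...,0]>2.2*c[...,1])\&(c[...,0]>2.2*c[...,2])).astype(np.uint8)/' h.py
python3 - <<'E'
from h import *
f,g=grab_frame("top"),grab_frame("scene")
for x in stops(f,g):print(*x)
for x in reds(f):print(x[0],x[1],[plane(f,x[0],z)[0,:2].round(4).tolist() for z in(.095,.077,.125,.113)])
E
```

```text
[189.2 160.4] [411.  329.2] [0.6263 0.2894 0.0925] 0.0003
[144.8 170.3] [465.  341.5] [0.6064 0.3759 0.0925] 0.0
[192.6 215.3] [430.7 283.4] [0.515  0.2784 0.0971] 0.0006
[124.5 221.6] [504.1 308.5] [0.5042 0.41   0.0924] 0.0002
[226.7 221. ] [399.8 275.7] [0.507  0.2156 0.0788] 0.0009
[258.2 221.8] [371.4 241.8] [0.4962 0.1487 0.1262] 0.0004
[293.8 228.4] [343.  232.4] [0.4857 0.0824 0.1137] 0.0002
[214.6 283.5] [434.  236.4] [0.384  0.2334 0.0914] 0.0004
[77.8 77.6] 834 [[0.7991, 0.519], [0.8074, 0.5271], [0.7852, 0.5057], [0.7908, 0.511]]
[189.2 160.4] 138 [[0.6255, 0.289], [0.6309, 0.2932], [0.6164, 0.282], [0.62, 0.2848]]
[144.8 170.3] 138 [[0.6057, 0.3751], [0.6108, 0.3807], [0.5971, 0.3657], [0.6006, 0.3695]]
[192.6 215.3] 118 [[0.5155, 0.2786], [0.5192, 0.2827], [0.5095, 0.2719], [0.5119, 0.2746]]
[124.5 221.6] 145 [[0.5037, 0.4093], [0.5071, 0.4155], [0.4979, 0.3989], [0.5002, 0.4031]]
[226.7 221. ] 127 [[0.5041, 0.2126], [0.5075, 0.2155], [0.4983, 0.2077], [0.5006, 0.2096]]
[258.2 221.8] 139 [[0.5023, 0.1519], [0.5057, 0.1538], [0.4965, 0.1486], [0.4988, 0.1499]]
[293.8 228.4] 136 [[0.4891, 0.0832], [0.4923, 0.084], [0.4837, 0.0819], [0.4859, 0.0824]]
[214.6 283.5] 151 [[0.3838, 0.2326], [0.3853, 0.2359], [0.3814, 0.2271], [0.3823, 0.2293]]
```

The triangulated stopper heights are 97, 79, 126 and 114 mm, against 95, 77, 125 and 113 expected. Spacing is 66 mm and the row yaw is about -8.5°. I'm starting with the conical flask.

Emit:
move_arm --pt "0 0 -4" --pt "0 0 -4" --pt "0 0 -4" --pt "0 0 -4" --pt "0 0 -4" --pt "0 0 -4" --pt "0 0 0" --pt "0 0 0" --twist '[0.125, 0.125, 0.125, 0.125, 0.125, 0.125, 0.125, 0.125]' --jaw '[0.7, 0.7, 0.7, 0.7, 0.7, 0.7, 0.7, 0.7]' --grip_force 40

```text
time: 1.17
position: [0.1733, 0.4692, 0.2697]
ee_rot: [[-0.209, 0.978, 0.0], [0.978, 0.209, 0.001], [0.001, 0.0, -1.0]]
force: [-0.2, -0.4, 0.6]
grip_width: 0.06
```

Emit:
move_arm --pt "0 0 0" --pt "0 0 0" --pt "0 0 0" --pt "-12.5 33.3 0" --pt "-12.5 33.3 0" --pt "-12.5 33.3 0" --pt "-12.5 33.3 0" --pt "-12.5 33.3 0" --twist '[0.122, 0.122, 0.122, 0, 0, 0, 0, 0]' --jaw '[0.7, 0.7, 0.7, 0.7, 0.7, 0.7, 0.7, 0.7]'

```text
time: 1.83
position: [0.3297, 0.3816, 0.2694]
ee_rot: [[0.148, 0.989, 0.0], [0.989, -0.148, 0.0], [0.0, 0.0, -1.0]]
force: [0.1, 0.3, 0.3]
grip_width: 0.0599
```

Emit:
move_arm --pt "-12.5 33.3 0" --pt "-12.5 33.3 0" --pt "-12.5 33.3 0" --pt "-12.5 33.3 0" --pt "-12.5 33.3 0" --pt "-12.5 33.3 0" --pt "0 0 0" --pt "0 0 0" --twist '[0, 0, 0, 0, 0, 0, 0, 0]' --jaw '[0.7, 0.7, 0.7, 0.7, 0.7, 0.7, 0.7, 0.7]'

```text
time: 2.5
position: [0.5164, 0.2773, 0.2685]
ee_rot: [[0.152, 0.988, -0.001], [0.988, -0.152, -0.0], [-0.0, -0.001, -1.0]]
force: [-0.5, 0.4, 0.5]
grip_width: 0.0601
```

Run:
```python
from h import *
o=get_obs();p=o["position"];print(o["time"],p,o["ee_rot"],o["grip_width"],o["qpos"])
print(off(*(np.array([.515,.278,.092])-p)))
```

```text
2.5 [0.51636301 0.2773155  0.26847166] [[ 1.51976854e-01  9.88383451e-01 -1.09086217e-03]
 [ 9.88383939e-01 -1.51977274e-01 -3.12266803e-04]
 [-4.74425598e-04 -1.03073332e-03 -9.99999356e-01]] 0.0600585782879938 [2.82314408e+01 2.34782261e+01 1.73558987e+01 8.39412028e+01
 1.38022343e-02 1.26972954e+02]
[  0.6  -1.3 176.5]
```

Emit:
move_arm --pt "0 -1.3 30" --pt "0 0 30" --pt "0 0 30" --pt "0 0 30" --pt "0 0 25" --pt "0 0 18" --pt "0 0 10" --pt "0 0 3" --twist '[0, 0, 0, 0, 0, 0, 0, 0]' --jaw '[0.7, 0.7, 0.7, 0.7, 0.7, 0.7, 0.7, 0.7]'

```text
time: 3.17
position: [0.5116, 0.279, 0.0915]
ee_rot: [[0.147, 0.989, -0.004], [0.989, -0.147, -0.002], [-0.002, -0.003, -1.0]]
force: [-0.3, -0.4, 0.1]
grip_width: 0.0594
```

Emit:
move_arm --pt "0 0 0" --pt "0 0 0" --pt "0 0 0" --pt "0 0 0" --pt "0 0 0" --pt "0 0 0" --pt "0 0 0" --pt "0 0 0" --twist '[0, 0, 0, 0, 0, 0, 0, 0]' --jaw '[0.2, 0.2, 0.2, 0.2, 0.2, 0.2, 0.2, 0.2]' --grip_force 40

```text
time: 3.83
position: [0.5148, 0.2797, 0.0952]
ee_rot: [[0.148, 0.989, 0.003], [0.989, -0.148, 0.002], [0.003, 0.003, -1.0]]
force: [-0.8, 0.4, 5.8]
grip_width: 0.0246
```

Emit:
move_arm --pt "0 0 -8" --pt "0 0 -18" --pt "0 0 -26" --pt "0 0 -30" --pt "0 0 -30" --pt "0 0 -30" --pt "0 0 -22" --pt "0 0 -10" --twist '[0, 0, 0, -0.093, -0.093, -0.093, -0.093, 0]' --jaw '[0.2, 0.2, 0.2, 0.2, 0.2, 0.2, 0.2, 0.2]'

```text
time: 4.5
position: [0.5149, 0.2792, 0.2716]
ee_rot: [[-0.222, 0.975, 0.005], [0.975, 0.222, 0.003], [0.001, 0.006, -1.0]]
force: [-0.1, 0.4, -1.2]
grip_width: 0.0244
```

Emit:
move_arm --pt "-8 -1 0" --pt "-16 -2.4 0" --pt "-24 -3.5 0" --pt "-30 -4.5 0" --pt "-30 -4.5 0" --pt "-30 -4.5 0" --pt "-30 -4.5 0" --pt "-30 -4.5 0" --twist '[0, 0, 0, 0, 0, 0, 0, 0]' --jaw '[0.2, 0.2, 0.2, 0.2, 0.2, 0.2, 0.2, 0.2]'

```text
time: 5.17
position: [0.5275, 0.077, 0.2649]
ee_rot: [[-0.219, 0.976, -0.004], [0.976, 0.219, -0.001], [-0.0, -0.004, -1.0]]
force: [-0.1, 0.6, -1.1]
grip_width: 0.0249
```

Emit:
move_arm --pt "-30 -4.5 0" --pt "-30 -4.5 0" --pt "-30 -4.5 0" --pt "-30 -4.5 0" --pt "-30 -4.5 0" --pt "-30 -4.5 0" --pt "-30 -4.5 0" --pt "-30 -4.5 0" --twist '[0, 0, 0, 0, 0, 0, 0, 0]' --jaw '[0.2, 0.2, 0.2, 0.2, 0.2, 0.2, 0.2, 0.2]'

```text
time: 5.83
position: [0.5452, -0.1645, 0.2648]
ee_rot: [[-0.218, 0.976, -0.004], [0.976, 0.218, 0.001], [0.002, -0.004, -1.0]]
force: [0.6, -0.5, -1.7]
grip_width: 0.0245
```

Emit:
move_arm --pt "-30 -4.5 0" --pt "-30 -4.5 0" --pt "-24 -3 0" --pt "-16 -2 0" --pt "-8 -1 0" --pt "0 0 0" --pt "0 0 0" --pt "0 0 0" --twist '[0, 0, 0, 0, 0, 0, 0, 0]' --jaw '[0.2, 0.2, 0.2, 0.2, 0.2, 0.2, 0.2, 0.2]'

```text
time: 6.5
position: [0.5557, -0.2703, 0.2666]
ee_rot: [[-0.222, 0.975, -0.001], [0.975, 0.222, 0.001], [0.001, -0.001, -1.0]]
force: [-0.5, 0.3, -1.1]
grip_width: 0.0246
```

```bash
cat > chk.py <<'E'
import sys
from h import *
o=get_obs();p=o["position"];print(o["time"],p.round(4),o["force"].round(1),o["grip_width"].round(4),"yaw y",np.degrees(np.arctan2(o["ee_rot"][1,1],o["ee_rot"][0,1])).round(2))
if len(sys.argv)>1:print("off",off(*(np.array(eval(sys.argv[1]))-p)))
E
python3 chk.py ".5584,-.2890,.094"
python3 - <<'E'
from h import *
f,g=grab_frame("top"),grab_frame("scene")
for x in stops(f,g):print(*x)
cv2.imwrite("pics/s1.png",g["color"][...,::-1])
E
```

```text
[189.1 160.3] [411.  329.2] [0.6264 0.2895 0.0927] 0.0004
[144.8 170.2] [464.9 341.6] [0.6066 0.3758 0.0925] 0.0001
[124.4 221.6] [504.1 308.6] [0.5042 0.4102 0.0923] 0.0004
[226.6 220.9] [399.7 275.9] [0.5073 0.2157 0.0786] 0.0006
[258.  221.6] [371.4 242. ] [0.4967 0.149  0.1261] 0.0003
[293.6 228.3] [342.9 232.4] [0.4859 0.0826 0.114 ] 0.0003
[214.5 283.5] [433.9 236.5] [0.3841 0.2335 0.0913] 0.0Traceback (most recent call last):
  File "chk.py", line 3, in <module>
    o=get_obs();p=o["position"];print(o["time"],p.round(4),o["force"].round(1),o["grip_width"].round(4),"yaw y",np.degrees(np.arctan2(o["ee_rot"][1,1],o["ee_rot"][0,1])).round(2))
                                                                               ^^^^^^^^^^^^^^^^^^^^^
AttributeError: 'float' object has no attribute 'round'
```

View pics/s1.png

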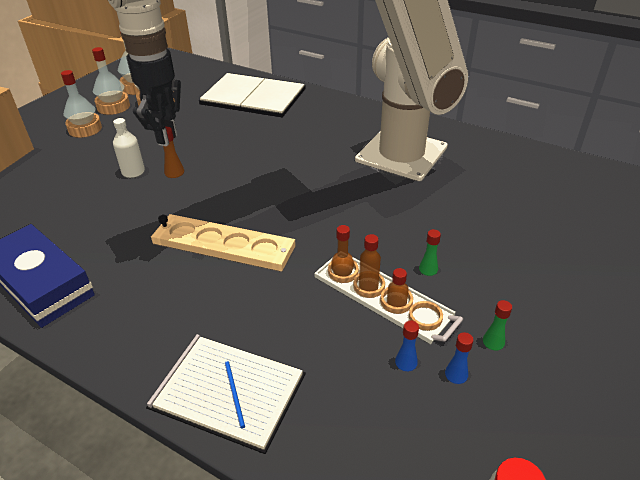

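The conical flask hangs upright in the gripper at (172,160). The other three still stand on the tray.

Emit:
move_arm --pt "-10 -0.8 10" --pt "-8.8 -0.7 25" --pt "0 0 30" --pt "0 0 30" --pt "0 0 28" --pt "0 0 20" --pt "0 0 12" --pt "0 0 6" --twist '[0, 0, 0, 0, 0, 0, 0, 0]' --jaw '[0.2, 0.2, 0.2, 0.2, 0.2, 0.2, 0.2, 0.2]'

```text
time: 7.27
position: [0.5572, -0.2891, 0.1029]
ee_rot: [[-0.222, 0.975, -0.005], [0.975, 0.222, 0.002], [0.003, -0.004, -1.0]]
force: [-0.3, 0.6, -0.6]
grip_width: 0.0244
```

Emit:
move_arm --pt "0 0 2" --pt "0 0 2" --pt "0 0 0" --pt "0 0 0" --twist '[0, 0, 0, 0]' --jaw '[0.2, 0.2, 0.2, 0.2]'

```text
time: 7.6
position: [0.5596, -0.2904, 0.1036]
ee_rot: [[-0.221, 0.975, 0.002], [0.975, 0.221, -0.001], [-0.002, 0.002, -1.0]]
force: [-0.3, -0.4, -0.4]
grip_width: 0.0246
```

```bash
sed -i 's/o\["grip_width"\].round(4)/round(o["grip_width"],4)/' chk.py;python3 chk.py ".5584,-.2890,.097"
```

```text
7.6 [ 0.5596 -0.2904  0.1036] [-0.3 -0.4 -0.4] 0.0246 yaw y 12.78
off [ 1.7 -0.9  6.5]
```

Emit:
move_arm --pt "1.5 -1 2" --pt "0 0 2" --pt "0 0 1.5" --pt "0 0 0" --pt "0 0 0" --twist '[0, 0, 0, 0, 0]' --jaw '[0.2, 0.2, 0.2, 0.2, 0.2]'

```text
time: 8.02
position: [0.5577, -0.289, 0.0973]
ee_rot: [[-0.221, 0.975, 0.001], [0.975, 0.221, -0.0], [-0.001, 0.001, -1.0]]
force: [-0.7, -0.7, 0.3]
grip_width: 0.0247
```

Emit:
move_arm --pt "0 0 0.7" --pt "0 0 0.7" --pt "0 0 0" --pt "0 0 0" --twist '[0, 0, 0, 0]' --jaw '[0.2, 0.2, 0.2, 0.2]'

```text
time: 8.35
position: [0.5578, -0.2892, 0.0972]
ee_rot: [[-0.221, 0.975, 0.002], [0.975, 0.221, -0.001], [-0.002, 0.001, -1.0]]
force: [-3.1, 0.6, 8.1]
grip_width: 0.0247
```

Emit:
move_arm --pt "0 0 0" --pt "0 0 0" --pt "0 0 0" --pt "0 0 0" --pt "0 0 -5" --pt "0 0 -15" --pt "0 0 -25" --pt "0 0 -35" --twist '[0, 0, 0, 0, 0, 0, 0, 0]' --jaw '[0.7, 0.7, 0.7, 0.7, 0.7, 0.7, 0.7, 0.7]'

```text
time: 9.02
position: [0.5556, -0.2878, 0.1731]
ee_rot: [[-0.221, 0.975, -0.006], [0.975, 0.221, 0.003], [0.005, -0.005, -1.0]]
force: [0.1, -0.8, -1.1]
grip_width: 0.0599
```

Emit:
move_arm --pt "0 0 -35" --pt "0 0 -30" --pt "0 0 -18" --pt "0 0 -10" --pt "35 -9 0" --pt "35 -9 0" --pt "35 -9 0" --pt "35 -9 0" --twist '[0.093, 0.093, 0.093, 0.093, 0, 0, 0, 0]' --jaw '[0.7, 0.7, 0.7, 0.7, 0.7, 0.7, 0.7, 0.7]'

```text
time: 9.68
position: [0.5422, -0.1438, 0.2686]
ee_rot: [[0.149, 0.989, 0.0], [0.989, -0.149, 0.0], [0.0, 0.0, -1.0]]
force: [0.4, 0.6, -0.8]
grip_width: 0.0602
```

Emit:
move_arm --pt "35 -9 0" --pt "35 -9 0" --pt "35 -9 0" --pt "35 -9 0" --pt "35 -9 0" --pt "35 -9 0" --pt "35 -9 0" --pt "35 -9 0" --twist '[0, 0, 0, 0, 0, 0, 0, 0]' --jaw '[0.7, 0.7, 0.7, 0.7, 0.7, 0.7, 0.7, 0.7]'

```text
time: 10.35
position: [0.5126, 0.1443, 0.2689]
ee_rot: [[0.148, 0.989, 0.001], [0.989, -0.148, 0.0], [0.0, 0.001, -1.0]]
force: [0.9, 0.9, 0.0]
grip_width: 0.0599
```

Emit:
move_arm --pt "35 -9 0" --pt "35 -9 0" --pt "0 0 0" --pt "0 0 0" --twist '[0, 0, 0, 0]' --jaw '[0.7, 0.7, 0.7, 0.7]'

```text
time: 10.68
position: [0.5051, 0.2163, 0.2683]
ee_rot: [[0.144, 0.99, -0.0], [0.99, -0.144, -0.0], [-0.0, -0.0, -1.0]]
force: [0.3, -0.5, -0.4]
grip_width: 0.0601
```

```bash
python3 chk.py ".5072,.2156,.0765"
python3 - <<'E'
from h import *
f,g=grab_frame("top"),grab_frame("scene")
for x in stops(f,g):print(*x)
E
```

```text
10.6833 [0.5051 0.2163 0.2683] [ 0.3 -0.5 -0.4] 0.0601 yaw y -8.3
off [ -0.4   2.2 191.8]
[487.9 192.1] [173.3 201.4] [ 0.5586 -0.2934  0.0975] 0.0004
[257.7 221.5] [371.3 242. ] [0.4969 0.1492 0.1264] 0.0004
[293.6 227.9] [342.9 232.5] [0.4866 0.0828 0.1143] 0.0001
```

Emit:
move_arm --pt "0 1.5 32" --pt "0 0 35" --pt "0 0 35" --pt "0 0 32" --pt "0 0 25" --pt "0 0 18" --pt "0 0 10" --pt "0 0 4" --twist '[0, 0, 0, 0, 0, 0, 0, 0]' --jaw '[0.7, 0.7, 0.7, 0.7, 0.7, 0.7, 0.7, 0.7]'

```text
time: 11.45
position: [0.5064, 0.2123, 0.0758]
ee_rot: [[0.151, 0.989, -0.003], [0.989, -0.151, -0.001], [-0.002, -0.003, -1.0]]
force: [-0.6, 0.4, 0.5]
grip_width: 0.0598
```

Emit:
move_arm --pt "0 0 0" --pt "0 0 0" --pt "0 0 0" --pt "0 0 0" --pt "0 0 0" --pt "0 0 0" --pt "0 0 0" --pt "0 0 0" --twist '[0, 0, 0, 0, 0, 0, 0, 0]' --jaw '[0.7, 0.2, 0.2, 0.2, 0.2, 0.2, 0.2, 0.2]'

```text
time: 12.12
position: [0.5081, 0.2147, 0.079]
ee_rot: [[0.148, 0.989, 0.003], [0.989, -0.148, 0.001], [0.001, 0.003, -1.0]]
force: [-1.3, -1.1, 6.2]
grip_width: 0.0246
```

Emit:
move_arm --pt "0 0 -8" --pt "0 0 -18" --pt "0 0 -28" --pt "0 0 -34" --pt "0 0 -34" --pt "0 0 -34" --pt "0 0 -24" --pt "0 0 -10" --twist '[0, 0, 0, -0.093, -0.093, -0.093, -0.093, 0]' --jaw '[0.2, 0.2, 0.2, 0.2, 0.2, 0.2, 0.2, 0.2]'

```text
time: 12.78
position: [0.5084, 0.2149, 0.2721]
ee_rot: [[-0.223, 0.975, 0.007], [0.975, 0.223, 0.003], [0.001, 0.007, -1.0]]
force: [0.5, -0.1, -0.9]
grip_width: 0.0247
```

Emit:
move_arm --pt "-8 -1.1 0" --pt "-16 -2.3 0" --pt "-24 -3.4 0" --pt "-30 -4.3 0" --pt "-30 -4.3 0" --pt "-30 -4.3 0" --pt "-30 -4.3 0" --pt "-30 -4.3 0" --twist '[0, 0, 0, 0, 0, 0, 0, 0]' --jaw '[0.2, 0.2, 0.2, 0.2, 0.2, 0.2, 0.2, 0.2]'

```text
time: 13.45
position: [0.5217, 0.0129, 0.2646]
ee_rot: [[-0.219, 0.976, -0.005], [0.976, 0.219, -0.0], [0.001, -0.005, -1.0]]
force: [0.0, -0.1, -1.0]
grip_width: 0.0246
```

Emit:
move_arm --pt "-30 -4.3 0" --pt "-30 -4.3 0" --pt "-30 -4.3 0" --pt "-30 -4.3 0" --pt "-30 -4.3 0" --pt "-30 -4.3 0" --pt "-24 -3.4 0" --pt "-16 -2.3 0" --twist '[0, 0, 0, 0, 0, 0, 0, 0]' --jaw '[0.2, 0.2, 0.2, 0.2, 0.2, 0.2, 0.2, 0.2]'

```text
time: 14.12
position: [0.5395, -0.2094, 0.2641]
ee_rot: [[-0.216, 0.976, -0.005], [0.976, 0.216, 0.001], [0.002, -0.005, -1.0]]
force: [-0.1, 0.5, -0.4]
grip_width: 0.0246
```

Emit:
move_arm --pt "-10 -1.5 0" --pt "-8 -1.1 0" --pt "0 0 0" --pt "0 0 0" --pt "0 0 0" --twist '[0, 0, 0, 0, 0]' --jaw '[0.2, 0.2, 0.2, 0.2, 0.2]'

```text
time: 14.53
position: [0.5426, -0.2237, 0.2671]
ee_rot: [[-0.222, 0.975, -0.001], [0.975, 0.222, 0.001], [0.001, -0.001, -1.0]]
force: [0.7, -0.9, -1.3]
grip_width: 0.0246
```

```bash
python3 chk.py ".5438,-.2247,.081"
```

```text
14.5333 [ 0.5426 -0.2237  0.2671] [ 0.7 -0.9 -1.3] 0.0246 yaw y 12.82
off [ -1.4   1.1 186.1]
```

Emit:
move_arm --pt "-1.4 1 15" --pt "0 0 28" --pt "0 0 32" --pt "0 0 32" --pt "0 0 30" --pt "0 0 22" --pt "0 0 14" --pt "0 0 7" --twist '[0, 0, 0, 0, 0, 0, 0, 0]' --jaw '[0.2, 0.2, 0.2, 0.2, 0.2, 0.2, 0.2, 0.2]'

```text
time: 15.2
position: [0.5425, -0.2239, 0.0849]
ee_rot: [[-0.223, 0.975, -0.004], [0.975, 0.223, 0.002], [0.003, -0.004, -1.0]]
force: [0.1, 0.0, -1.8]
grip_width: 0.0248
```

Emit:
move_arm --pt "0 0 1.5" --pt "0 0 1.5" --pt "0 0 0" --pt "0 0 0" --pt "0 0 0" --twist '[0, 0, 0, 0, 0]' --jaw '[0.2, 0.2, 0.2, 0.2, 0.2]'

```text
time: 15.62
position: [0.5449, -0.2262, 0.0858]
ee_rot: [[-0.221, 0.975, 0.002], [0.975, 0.221, -0.001], [-0.001, 0.002, -1.0]]
force: [-0.0, 0.0, -1.3]
grip_width: 0.025
```

Emit:
move_arm --pt "1.2 -1 1.5" --pt "0 0 1.5" --pt "0 0 1.5" --pt "0 0 0.7" --pt "0 0 0" --pt "0 0 0" --twist '[0, 0, 0, 0, 0, 0]' --jaw '[0.2, 0.2, 0.2, 0.2, 0.2, 0.2]'

```text
time: 16.12
position: [0.5429, -0.2254, 0.081]
ee_rot: [[-0.221, 0.975, 0.001], [0.975, 0.221, -0.001], [-0.001, 0.001, -1.0]]
force: [-3.4, 0.6, 8.1]
grip_width: 0.0244
```

Emit:
move_arm --pt "0 0 0" --pt "0 0 0" --pt "0 0 0" --pt "0 0 0" --pt "0 0 -5" --pt "0 0 -15" --pt "0 0 -25" --pt "0 0 -35" --twist '[0, 0, 0, 0, 0, 0, 0, 0]' --jaw '[0.7, 0.7, 0.7, 0.7, 0.7, 0.7, 0.7, 0.7]'

```text
time: 16.78
position: [0.5407, -0.2241, 0.1572]
ee_rot: [[-0.221, 0.975, -0.006], [0.975, 0.221, 0.003], [0.004, -0.006, -1.0]]
force: [-0.2, -1.1, 0.8]
grip_width: 0.0598
```

Emit:
move_arm --pt "0 0 -38" --pt "0 0 -35" --pt "0 0 -22" --pt "0 0 -12" --pt "33 -9.2 0" --pt "33 -9.2 0" --pt "33 -9.2 0" --pt "33 -9.2 0" --twist '[0.093, 0.093, 0.093, 0.093, 0, 0, 0, 0]' --jaw '[0.7, 0.7, 0.7, 0.7, 0.7, 0.7, 0.7, 0.7]'

```text
time: 17.45
position: [0.5255, -0.0879, 0.2665]
ee_rot: [[0.15, 0.989, 0.0], [0.989, -0.15, 0.0], [0.0, 0.0, -1.0]]
force: [1.7, -0.4, -1.0]
grip_width: 0.0595
```

Emit:
move_arm --pt "33 -9.2 0" --pt "33 -9.2 0" --pt "33 -9.2 0" --pt "33 -9.2 0" --pt "33 -9.2 0" --pt "33 -9.2 0" --pt "33 -9.2 0" --pt "0 0 0" --twist '[0, 0, 0, 0, 0, 0, 0, 0]' --jaw '[0.7, 0.7, 0.7, 0.7, 0.7, 0.7, 0.7, 0.7]'

```text
time: 18.12
position: [0.4956, 0.1544, 0.2664]
ee_rot: [[0.141, 0.99, -0.0], [0.99, -0.141, 0.003], [0.003, -0.0, -1.0]]
force: [-0.4, -0.3, -0.0]
grip_width: 0.06
```

Emit:
move_arm --pt "0 0 0" --pt "0 0 0" --pt "0 0 0" --twist '[0, 0, 0]' --jaw '[0.7, 0.7, 0.7]'

```text
time: 18.37
position: [0.4967, 0.1481, 0.2663]
ee_rot: [[0.15, 0.989, -0.0], [0.989, -0.15, -0.0], [-0.0, 0.0, -1.0]]
force: [0.2, -0.9, 0.4]
grip_width: 0.0599
```

```bash
python3 chk.py ".4967,.149,.122"
python3 - <<'E'
from h import *
f,g=grab_frame("top"),grab_frame("scene")
for x in stops(f,g):print(*x)
cv2.imwrite("pics/s2.png",g["color"][...,::-1])
E
```

```text
18.3667 [0.4967 0.1481 0.2663] [ 0.2 -0.9  0.4] 0.0599 yaw y -8.61
off [ 1.000e+00 -1.000e-01  1.443e+02]
[144.8 170.1] [464.9 341.5] [0.6067 0.3758 0.0928] 0.0001
[487.9 192.1] [173.3 201.3] [ 0.5586 -0.2933  0.0978] 0.0003
[451.4 202.6] [204. 213.] [ 0.5419 -0.2256  0.0806] 0.0001
[124.4 221.6] [504.1 308.5] [0.5042 0.4101 0.0925] 0.0004
[294.  227.8] [343.  232.4] [0.4865 0.0824 0.1144] 0.001
```

View pics/s2.png

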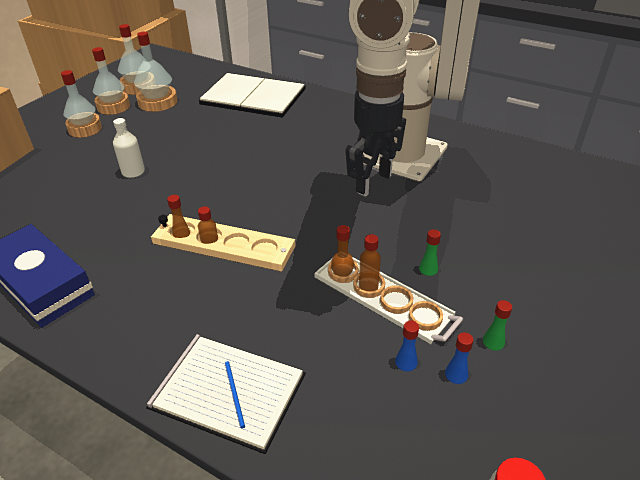

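Conical at (178,215) and squat at (206,225) stand in the two wells nearest the knob. Tall and round are still on the tray. Next is tall.

Emit:
move_arm --pt "1 0 25" --pt "0 0 30" --pt "0 0 30" --pt "0 0 25" --pt "0 0 17" --pt "0 0 10" --pt "0 0 5" --pt "0 0 2" --twist '[0, 0, 0, 0, 0, 0, 0, 0]' --jaw '[0.7, 0.7, 0.7, 0.7, 0.7, 0.7, 0.7, 0.7]'

```text
time: 19.13
position: [0.4968, 0.1494, 0.1219]
ee_rot: [[0.15, 0.989, -0.001], [0.989, -0.15, -0.0], [-0.0, -0.0, -1.0]]
force: [0.2, -1.5, -0.4]
grip_width: 0.0599
```

Emit:
move_arm --pt "0 0 0" --pt "0 0 0" --pt "0 0 0" --pt "0 0 0" --pt "0 0 0" --pt "0 0 0" --pt "0 0 0" --pt "0 0 0" --twist '[0, 0, 0, 0, 0, 0, 0, 0]' --jaw '[0.7, 0.2, 0.2, 0.2, 0.2, 0.2, 0.2, 0.2]'

```text
time: 19.8
position: [0.4974, 0.1504, 0.1234]
ee_rot: [[0.148, 0.989, 0.002], [0.989, -0.148, 0.001], [0.001, 0.002, -1.0]]
force: [-2.5, -0.0, 5.9]
grip_width: 0.0243
```

Emit:
move_arm --pt "0 0 -8" --pt "0 0 -16" --pt "0 0 -24" --pt "0 0 -28" --pt "0 0 -28" --pt "0 0 -24" --pt "0 0 -16" --pt "0 0 -8" --twist '[0, 0, 0, -0.093, -0.093, -0.093, -0.093, 0]' --jaw '[0.2, 0.2, 0.2, 0.2, 0.2, 0.2, 0.2, 0.2]'

```text
time: 20.47
position: [0.4975, 0.1503, 0.2771]
ee_rot: [[-0.223, 0.975, 0.004], [0.975, 0.223, 0.001], [0.0, 0.004, -1.0]]
force: [0.4, 0.1, -0.8]
grip_width: 0.0249
```

Emit:
move_arm --pt "-8 -1 0" --pt "-16 -2 0" --pt "-24 -2.9 0" --pt "-30 -3.7 0" --pt "-30 -3.7 0" --pt "-30 -3.7 0" --pt "-30 -3.7 0" --pt "-30 -3.7 0" --twist '[0, 0, 0, 0, 0, 0, 0, 0]' --jaw '[0.2, 0.2, 0.2, 0.2, 0.2, 0.2, 0.2, 0.2]'

```text
time: 21.13
position: [0.5155, -0.0504, 0.2722]
ee_rot: [[-0.219, 0.976, -0.004], [0.976, 0.219, 0.0], [0.001, -0.004, -1.0]]
force: [0.8, -0.7, -1.2]
grip_width: 0.0249
```

Emit:
move_arm --pt "-30 -3.7 0" --pt "-30 -3.7 0" --pt "-24 -2.9 0" --pt "-16 -2 0" --pt "-8 -1 0" --pt "-4 0 0" --pt "0 0 0" --pt "0 0 0" --twist '[0, 0, 0, 0, 0, 0, 0, 0]' --jaw '[0.2, 0.2, 0.2, 0.2, 0.2, 0.2, 0.2, 0.2]'

```text
time: 21.8
position: [0.5281, -0.16, 0.2736]
ee_rot: [[-0.221, 0.975, -0.001], [0.975, 0.221, 0.001], [0.001, -0.001, -1.0]]
force: [-0.1, 0.3, -1.1]
grip_width: 0.025
```

```bash
python3 chk.py ".5292,-.1603,.1254"
```

```text
21.8 [ 0.5281 -0.16    0.2736] [-0.1  0.3 -1.1] 0.025 yaw y 12.77
off [ -0.7   1.1 148.2]
```

Emit:
move_arm --pt "-0.5 0.5 14" --pt "0 0 24" --pt "0 0 28" --pt "0 0 28" --pt "0 0 22" --pt "0 0 15" --pt "0 0 8" --pt "0 0 4" --twist '[0, 0, 0, 0, 0, 0, 0, 0]' --jaw '[0.2, 0.2, 0.2, 0.2, 0.2, 0.2, 0.2, 0.2]'

```text
time: 22.47
position: [0.5283, -0.1596, 0.1299]
ee_rot: [[-0.223, 0.975, -0.002], [0.975, 0.223, 0.001], [0.001, -0.002, -1.0]]
force: [0.8, 1.0, -2.0]
grip_width: 0.0248
```

Emit:
move_arm --pt "0 0 1" --pt "0 0 1" --pt "0 0 0" --pt "0 0 0" --pt "0 0 0" --twist '[0, 0, 0, 0, 0]' --jaw '[0.2, 0.2, 0.2, 0.2, 0.2]'

```text
time: 22.88
position: [0.5297, -0.1612, 0.1302]
ee_rot: [[-0.221, 0.975, 0.002], [0.975, 0.221, -0.001], [-0.001, 0.002, -1.0]]
force: [0.5, -0.8, -1.8]
grip_width: 0.0249
```

Emit:
move_arm --pt "0.8 0 1.5" --pt "0 0 1.5" --pt "0 0 1.2" --pt "0 0 0.8" --pt "0 0 0" --pt "0 0 0" --twist '[0, 0, 0, 0, 0, 0]' --jaw '[0.2, 0.2, 0.2, 0.2, 0.2, 0.2]'

```text
time: 23.38
position: [0.5292, -0.1605, 0.1255]
ee_rot: [[-0.221, 0.975, 0.001], [0.975, 0.221, -0.001], [-0.001, 0.001, -1.0]]
force: [-1.7, -0.2, 5.2]
grip_width: 0.0244
```

Emit:
move_arm --pt "0 0 0" --pt "0 0 0" --pt "0 0 0" --pt "0 0 0" --pt "0 0 -5" --pt "0 0 -15" --pt "0 0 -25" --pt "0 0 -30" --twist '[0, 0, 0, 0, 0, 0, 0, 0]' --jaw '[0.7, 0.7, 0.7, 0.7, 0.7, 0.7, 0.7, 0.7]'

```text
time: 24.05
position: [0.5275, -0.1598, 0.1984]
ee_rot: [[-0.221, 0.975, -0.004], [0.975, 0.221, 0.001], [0.002, -0.004, -1.0]]
force: [-0.0, -0.1, -0.1]
grip_width: 0.06
```

Emit:
move_arm --pt "0 0 -30" --pt "0 0 -20" --pt "0 0 -12" --pt "0 0 -6" --pt "29.3 -9.8 0" --pt "29.3 -9.8 0" --pt "29.3 -9.8 0" --pt "29.3 -9.8 0" --twist '[0.093, 0.093, 0.093, 0.093, 0, 0, 0, 0]' --jaw '[0.7, 0.7, 0.7, 0.7, 0.7, 0.7, 0.7, 0.7]'

```text
time: 24.72
position: [0.5071, -0.0375, 0.2675]
ee_rot: [[0.149, 0.989, 0.0], [0.989, -0.149, 0.0], [0.0, 0.0, -1.0]]
force: [0.1, 0.1, -0.4]
grip_width: 0.0599
```

Emit:
move_arm --pt "29.3 -9.8 0" --pt "29.3 -9.8 0" --pt "29.3 -9.8 0" --pt "29.3 -9.8 0" --pt "0 0 0" --pt "0 0 0" --pt "0 0 0" --pt "0 0 0" --twist '[0, 0, 0, 0, 0, 0, 0, 0]' --jaw '[0.7, 0.7, 0.7, 0.7, 0.7, 0.7, 0.7, 0.7]'

```text
time: 25.38
position: [0.4863, 0.0824, 0.2673]
ee_rot: [[0.15, 0.989, 0.0], [0.989, -0.15, -0.0], [-0.0, 0.0, -1.0]]
force: [-0.9, -1.7, -0.5]
grip_width: 0.0596
```

```bash
python3 chk.py ".4864,.0826,.110"
python3 - <<'E'
from h import *
f,g=grab_frame("top"),grab_frame("scene")
for x in stops(f,g):print(*x)
E
```

```text
25.3833 [0.4863 0.0824 0.2673] [-0.9 -1.7 -0.5] 0.0596 yaw y -8.61
off [  0.3  -0.  157.3]
[189.1 160.3] [411.  329.2] [0.6264 0.2895 0.0927] 0.0004
[144.8 170.2] [464.9 341.5] [0.6066 0.3758 0.0926] 0.0001
[487.9 192.1] [173.4 201.4] [ 0.5586 -0.2933  0.0976] 0.0006
[451.4 202.6] [204.  212.9] [ 0.5418 -0.2256  0.0808] 0.0001
[424.  203.7] [228.  200.9] [ 0.5295 -0.1631  0.1281] 0.0004
[124.4 221.7] [504.1 308.6] [0.5041 0.4102 0.0922] 0.0004
[214.5 283.5] [433.9 236.5] [0.3841 0.2335 0.0913] 0.0
```

Emit:
move_arm --pt "0 0 26" --pt "0 0 32" --pt "0 0 32" --pt "0 0 28" --pt "0 0 20" --pt "0 0 11" --pt "0 0 6" --pt "0 0 2" --twist '[0, 0, 0, 0, 0, 0, 0, 0]' --jaw '[0.7, 0.7, 0.7, 0.7, 0.7, 0.7, 0.7, 0.7]'

```text
time: 26.15
position: [0.4857, 0.0823, 0.1091]
ee_rot: [[0.15, 0.989, -0.002], [0.989, -0.15, -0.0], [-0.001, -0.002, -1.0]]
force: [-0.4, 0.2, -0.2]
grip_width: 0.0595
```

Emit:
move_arm --pt "0 0 0" --pt "0 0 0" --pt "0 0 0" --pt "0 0 0" --pt "0 0 0" --pt "0 0 0" --pt "0 0 0" --pt "0 0 0" --twist '[0, 0, 0, 0, 0, 0, 0, 0]' --jaw '[0.7, 0.2, 0.2, 0.2, 0.2, 0.2, 0.2, 0.2]'

```text
time: 26.82
position: [0.4868, 0.0834, 0.1114]
ee_rot: [[0.148, 0.989, 0.002], [0.989, -0.148, 0.0], [0.001, 0.002, -1.0]]
force: [-0.6, -0.1, 5.6]
grip_width: 0.0248
```

Emit:
move_arm --pt "0 0 -8" --pt "0 0 -16" --pt "0 0 -24" --pt "0 0 -28" --pt "0 0 -28" --pt "0 0 -24" --pt "0 0 -16" --pt "0 0 -8" --twist '[0, 0, 0, -0.093, -0.093, -0.093, -0.093, 0]' --jaw '[0.2, 0.2, 0.2, 0.2, 0.2, 0.2, 0.2, 0.2]'

```text
time: 27.48
position: [0.4872, 0.0834, 0.2652]
ee_rot: [[-0.223, 0.975, 0.005], [0.975, 0.223, 0.001], [-0.0, 0.005, -1.0]]
force: [1.1, -0.6, -1.0]
grip_width: 0.0247
```

Emit:
move_arm --pt "-8 -0.5 0" --pt "-16 -1 0" --pt "-24 -1.7 0" --pt "-30 -2.1 0" --pt "-30 -2.1 0" --pt "-30 -2.1 0" --pt "-24 -1.7 0" --pt "-12 -0.8 0" --twist '[0, 0, 0, 0, 0, 0, 0, 0]' --jaw '[0.2, 0.2, 0.2, 0.2, 0.2, 0.2, 0.2, 0.2]'

```text
time: 28.15
position: [0.5122, -0.0922, 0.2602]
ee_rot: [[-0.216, 0.976, -0.003], [0.976, 0.216, -0.001], [0.0, -0.003, -1.0]]
force: [0.2, 0.7, -1.0]
grip_width: 0.0247
```

Emit:
move_arm --pt "-7 -0.5 0" --pt "0 0 0" --pt "0 0 0" --pt "0 0 0" --twist '[0, 0, 0, 0]' --jaw '[0.2, 0.2, 0.2, 0.2]'

```text
time: 28.48
position: [0.5138, -0.095, 0.2619]
ee_rot: [[-0.222, 0.975, -0.001], [0.975, 0.222, 0.001], [0.001, -0.001, -1.0]]
force: [-0.3, 0.4, -0.8]
grip_width: 0.0249
```

```bash
python3 chk.py ".5146,-.0960,.1134"
```

```text
28.4833 [ 0.5138 -0.095   0.2619] [-0.3  0.4 -0.8] 0.0249 yaw y 12.83
off [ -1.3   0.7 148.5]
```

Emit:
move_arm --pt "-0.5 0.2 14" --pt "0 0 24" --pt "0 0 28" --pt "0 0 28" --pt "0 0 22" --pt "0 0 15" --pt "0 0 8" --pt "0 0 4" --twist '[0, 0, 0, 0, 0, 0, 0, 0]' --jaw '[0.2, 0.2, 0.2, 0.2, 0.2, 0.2, 0.2, 0.2]'

```text
time: 29.15
position: [0.5135, -0.0952, 0.118]
ee_rot: [[-0.223, 0.975, -0.002], [0.975, 0.223, 0.001], [0.001, -0.002, -1.0]]
force: [0.3, 0.2, -0.5]
grip_width: 0.0248
```

Emit:
move_arm --pt "0 0 1" --pt "0 0 1" --pt "0 0 0" --pt "0 0 0" --pt "0 0 0" --twist '[0, 0, 0, 0, 0]' --jaw '[0.2, 0.2, 0.2, 0.2, 0.2]'

```text
time: 29.57
position: [0.5149, -0.0967, 0.1181]
ee_rot: [[-0.221, 0.975, 0.002], [0.975, 0.221, -0.0], [-0.001, 0.002, -1.0]]
force: [1.0, -0.3, -1.1]
grip_width: 0.0246
```

Emit:
move_arm --pt "0.4 0 1.5" --pt "0 0 1.5" --pt "0 0 1.2" --pt "0 0 0.8" --pt "0 0 0" --pt "0 0 0" --twist '[0, 0, 0, 0, 0, 0]' --jaw '[0.2, 0.2, 0.2, 0.2, 0.2, 0.2]'

```text
time: 30.07
position: [0.5146, -0.0964, 0.1134]
ee_rot: [[-0.221, 0.975, 0.001], [0.975, 0.221, -0.001], [-0.001, 0.001, -1.0]]
force: [-2.1, 0.6, 6.4]
grip_width: 0.0251
```

Emit:
move_arm --pt "0 0 0" --pt "0 0 0" --pt "0 0 0" --pt "0 0 0" --pt "0 0 -5" --pt "0 0 -15" --pt "0 0 -25" --pt "0 0 -30" --twist '[0, 0, 0, 0, 0, 0, 0, 0]' --jaw '[0.7, 0.7, 0.7, 0.7, 0.7, 0.7, 0.7, 0.7]'

```text
time: 30.73
position: [0.5128, -0.0958, 0.1865]
ee_rot: [[-0.221, 0.975, -0.004], [0.975, 0.221, 0.001], [0.002, -0.004, -1.0]]
force: [-0.0, 0.4, 0.7]
grip_width: 0.0602
```

Emit:
move_arm --pt "0 0 -30" --pt "0 0 -25" --pt "0 0 -15" --pt "30 0 -8" --pt "35 0 0" --pt "35 0 0" --pt "35 0 0" --pt "35 0 0" --twist '[0, 0, 0, 0, 0, 0, 0, 0]' --jaw '[0.7, 0.7, 0.7, 0.7, 0.7, 0.7, 0.7, 0.7]'

```text
time: 31.4
position: [0.4761, 0.0709, 0.2657]
ee_rot: [[-0.22, 0.975, 0.001], [0.975, 0.22, 0.0], [0.0, 0.001, -1.0]]
force: [-1.0, -0.8, -0.5]
grip_width: 0.0599
```

Emit:
move_arm --pt "35 0 0" --pt "35 0 0" --pt "25 0 0" --pt "15 0 0" --pt "0 0 0" --pt "0 0 0" --pt "0 0 0" --pt "0 0 0" --twist '[0, 0, 0, 0, 0, 0, 0, 0]' --jaw '[0.7, 0.7, 0.7, 0.7, 0.7, 0.7, 0.7, 0.7]'

```text
time: 32.07
position: [0.4526, 0.176, 0.2653]
ee_rot: [[-0.22, 0.976, 0.0], [0.976, 0.22, -0.0], [-0.0, 0.0, -1.0]]
force: [-1.0, 0.1, 0.5]
grip_width: 0.0596
```

Run:
```python
from h import *
f,g=grab_frame("top"),grab_frame("scene")
a=np.radians(12.8);c=np.array([.5365,-.1925]);R=np.array([[np.cos(a),-np.sin(a)],[np.sin(a),np.cos(a)]])
for x in stops(f,g):
    if x[2][1]<0:print(*x,"rack xy mm",(1000*(x[2][:2]-c)@R).round(1))
A=cv2.resize(f["color"][160:260,340:520],(720,400),interpolation=2);cv2.imwrite("pics/e1.png",A[...,::-1])
B=cv2.resize(g["color"][170:290,130:320],None,fx=4,fy=4,interpolation=2);cv2.imwrite("pics/e2.png",B[...,::-1])
```

```text
[487.9 192.1] [173.3 201.4] [ 0.5586 -0.2934  0.0975] 0.0004 rack xy mm [  -0.8 -103.3]
[451.4 202.6] [204.  212.9] [ 0.5418 -0.2256  0.0808] 0.0001 rack xy mm [ -2.2 -33.5]
[424.  203.7] [228.  200.9] [ 0.5295 -0.1631  0.1281] 0.0004 rack xy mm [-0.3 30.2]
[388.6 213.2] [258.9 211.2] [ 0.514  -0.0976  0.116 ] 0.0005 rack xy mm [-0.9 97.5]
```

View pics/e1.png

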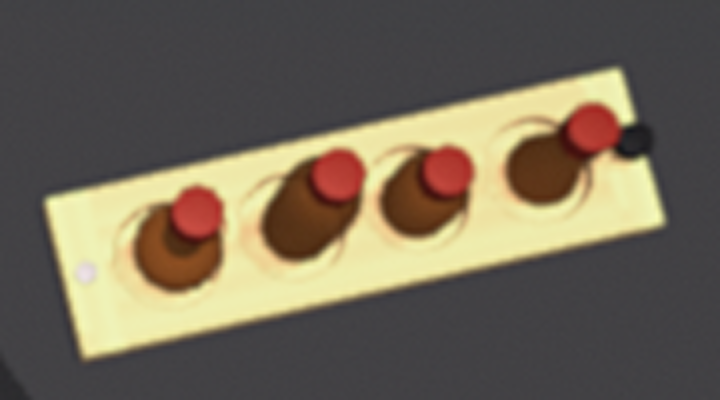

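View pics/e2.png

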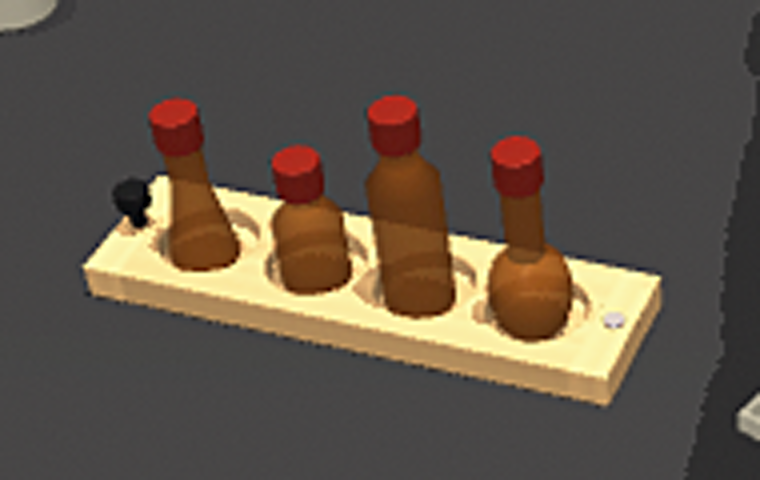

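The queue is right, but the conical flask seems to lean slightly towards the knob in the scene crop. I'll check all four axes against a projected vertical.

Run:
```python
from h import *
f,g=grab_frame("top"),grab_frame("scene")
def proj(f,p):
    q=np.array(f["rotation"]).T@(np.array(p)-f["origin"]);K=f["camera_matrix"];return (K@(q/q[2]))[:2]
def axis(im,box):
    x,y,w,h=box;c=im["color"][y:y+h,x:x+w].astype(int)
    return (c[...,0]>1.45*c[...,1])&(c[...,1]>1.2*c[...,2])&(c[...,0]<170)
P=[(.5586,-.2934,.0975,.1),(.5418,-.2256,.0808,.082),(.5295,-.1631,.1281,.13),(.514,-.0976,.116,.118)]
for n,im in(("scene",g),("top",f)):
    big=cv2.resize(im["color"],None,fx=4,fy=4,interpolation=2)
    for x,y,z,h in P:
        a,b=proj(im,(x,y,z)),proj(im,(x,y,.008))
        for r in (.016 if h==.118 else .02,):
            t=np.linspace(0,2*np.pi,60);C=np.array([proj(im,(x+r*np.cos(k),y+r*np.sin(k),.008)) for k in t])
        cv2.polylines(big,[((C+.5)*4).astype(int)],True,(0,255,255),1)
        cv2.line(big,tuple(((a+.5)*4).astype(int)),tuple(((b+.5)*4).astype(int)),(0,255,0),1)
    u,v=(130,170) if n=="scene" else (340,160)
    cv2.imwrite(f"pics/l_{n}.png",big[v*4:v*4+480,u*4:u*4+760,::-1])
```

```text
(no output)
```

View pics/l_scene.png

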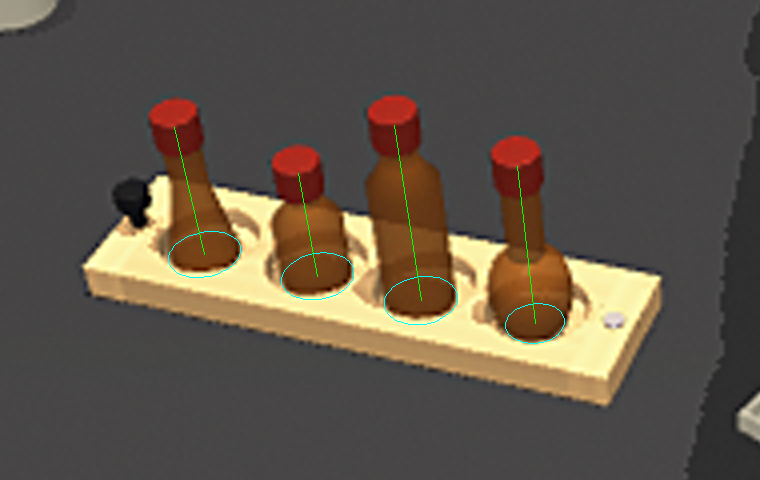

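View pics/l_top.png

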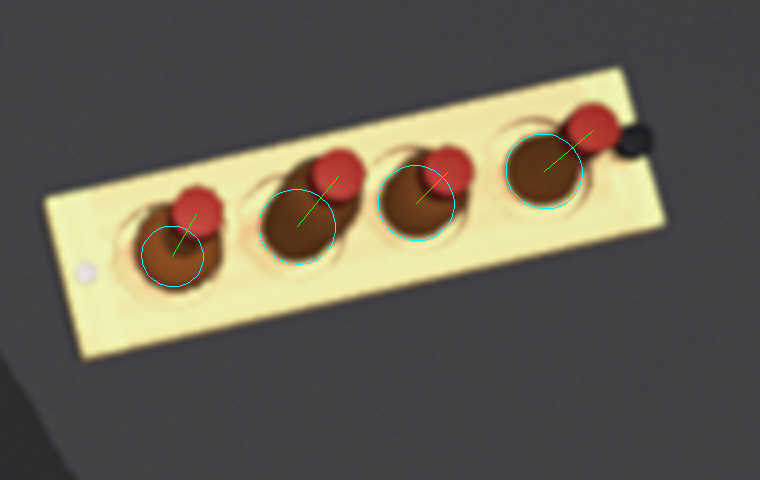

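The projected vertical axes and foot circles (conical foot at (204,254) in the scene crop) match all four flasks in both views, so they stand upright on the well floors. Handing in.

```bash
python3 -c "
from plant import *
o=get_obs();print(o['time'],o['joint_vel'].round(2));print(sign_off())"
```

```text
32.2667 [ 0.3   0.09  0.16 -0.11 -0.01  0.05]
the job is handed in; nothing more can be done
None
```

All four flasks are in the rack, keeping their queue from the knob: conical, squat, tall, round. Each has been let go, and I handed the job in at 32.3 s of the 102 s allowed.

- **Position:** measured in the rack's frame, each stopper is within about 2 mm of its well's centre across the rack. Along it they are within about 4.5 mm; conical is the farthest off. The limit is 12 mm.
- **Height and lean:** stopper heights agree with the flasks standing on the well floors to about 3 mm in the worst case, against a 4 mm limit. I suspected the conical flask of leaning, but projected verticals fitted all four in both views.
- **Disagreement:** for the first three flasks, the cameras put the stoppers 1 to 4 mm from where the arm released them. I took this as mostly calibration error. The rack's outline also measured about 4 mm too large each way because its side faces show. I corrected for that by estimate.
- **Gripper:** it was well clear of everything at the end. The highest wrist force I read was about 9 N.

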